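# Roll a branch tube port-up and chock it

## Robot

A 6-joint arm with a two-finger parallel gripper is mounted at the origin on the work surface. World frame = base frame: x ahead of the robot, y to its left, z up, the work surface at z = 0. Lengths are in mm, angles in rad, forces in N, time in s.
With the tool pointing down it reaches from about 300 to 775 mm from the base axis. Payload 14.6 kg.
Tool frame: the origin (TCP) lies midway between the tips of the shut fingers; the grasp point (between the pads) lies 19 mm behind it; z points along the fingers, y is the line along which they close (so a half turn about z gives the same grasp; the last joint's range is limited). The gripper opens to 94 mm and grips with 3 to 60 N. Pads are 16 mm wide; open, the fingers measure 119 mm over their backs; the gripper's body (75 mm by 177 mm) begins 78 mm behind the grasp point.
Start: joints at [1.16, 0.3, 1.521, -0, 1.321, -0.067], TCP at [185.384, 517.805, 205.446] pointing down, gripper open.
Joint ranges: [-3.03, 3.03], [-0.79, 2.21], [0.23, 2.52], [-1.04, 4.18], [0, 3.07], [-2.55, 2.55]. Speed limits (rad/s): [2.22, 2.22, 2.57, 3.14, 3.14, 3.14].

## Interface

Orientations are given as [roll, pitch, yaw] about the fixed x, y, z axes, in that order (R = Rz(yaw) Ry(pitch) Rx(roll)).
In Python, from cell import manip gives the robot as it stands.
- The arm moves only by the shell command python3 -m creep 'ROWS' [OPENING] [FORCE]. ROWS is text: rows parted by semicolons, each of 6 numbers parted by spaces: the shift along the tool's x, y, z normalised to -1 to 1, where 1 is 4 cm, then the turn, a rotation vector about the tool's x, y, z normalised to -1 to 1, where 1 is pi rad. In form: dx dy dz ax ay az; .... A call has 1 to 20 rows; each row shifts and turns the commanded pose from where the row before left it, along the tool's axes as they then stand; what a row does not reach is not made up. A row lasts 1/8 s, in which the tool goes at most 62.5 mm and 10.7 degrees, less where a joint would pass 70% of its speed; a pose out of reach is approached as far as the arm can. A call with a number of a shift or a turn outside -1 to 1 is refused whole. A call with a gripper value outside its range is refused whole. OPENING is the closure, from 0 (fully open) to 1 (shut), set as the call begins (- or left out, the last holds). The fingers move at their own pace and stop on an object; FORCE is the grip in N (left out, the last holds). Time passes only in rows, so rows that do not move let the fingers close. It gives the time, the measured TCP pose, the force, the opening and the grip force at its end, in the units of the state.
- manip.read_state(): the state, without advancing time (a new reading comes with each control period).
- manip.camera(name): name is "scene" or "top" or "wrist"; returns a dict with "color" (384x512x3 uint8, red, green, blue), "range_z" (384x512 float32, mm along the optical axis (not along the pixel's ray), 0 where there is no reading), "camera_matrix" (3x3 intrinsics, pixels), "k1" (the pictures are not rectified: a ray, as slopes to the right and down, at radius r is drawn at 1 + k1 r^2 times it, then the intrinsics apply), "T" (4x4, takes a point from camera to world coordinates). Camera axes: x right, y down, z forward; pixel columns grow to the right and rows downward; lengths in mm; the calibration is good to about 2 mm. A picture is of the moment at which its call begins.
- manip.sign_off(): hands the job in; it is judged then, once.
The state is a dict: "clock": time; "joints": joint angles; "qd": joint speeds; "effort": joint torques, N m; "eef_pos": TCP position; "eef_rot": TCP orientation; "wrist_force": force on the tool from outside, world axes, zero at the start; "moment": the same for the moment, N m; "finger_gap": finger opening in mm; "finger_force": force on a finger pad.
Only numpy, scipy, OpenCV 4.12 (cv2) and the standard library are available. Lean on these libraries where they do the work, as an engineer would, in place of code of your own. Each camera call takes 0.05 s, during which the arm holds its last target. There are 200 camera calls.

## Task

Roll the big steel tube along the welding table until the collared port in its side faces straight up, ready for the branch to be tacked on, and then chock it there: slide the two wooden wedges under it thin edge first, one from each side and square to the tube, until both just touch it. Do not lift the tube off the table, and leave the other things on the table where they are.

Things in the scene. Friction and masses are not known exactly. Their poses are not given: they have to be found in the camera images.
- tube: bare steel tube lying on the table, outside diameter 89 mm, 180 mm long, 0.75 kg +-25%, too thick to grasp. Origin on its axis at mid-length, 44.5 mm above the table. x runs along the tube (roughly world x), z points out through the port: z vertical = port up. Balanced: it rolls at a light push low on its side and coasts on (about 1 cm after 50 mm/s, more when faster), then stays put.
- port (a point): centre of the mouth of the port, 53.5 mm from the tube's axis: a round pulled collar, outside diameter 43 mm, 9 mm proud of the tube at mid-length, dark 35 mm bore. At the start it faces to the robot's right (-y), 45 to 110 degrees from the top; the short way is to roll the tube to the left (+y), 0.78 mm per degree.
- chock_left: hardwood wedge chock on the left (+y) of the tube, 100 long, 50 wide, 50 high, 0.13 kg, loose; push it or grip it across its width. Origin: centre of underside. +x points to the thin edge (x = +50, on the table; starts facing roughly to the tube); from it the face rises at 35 degrees to the flat top (x = -21 to the back at -50). Face touching the tube = tube's axis 64 mm ahead of the origin.
- chock_right: hardwood wedge chock on the right (-y) of the tube, 100 long, 50 wide, 50 high, 0.13 kg, loose; push it or grip it across its width. Origin: centre of underside. +x points to the thin edge (x = +50, on the table; starts facing roughly to the tube); from it the face rises at 35 degrees to the flat top (x = -21 to the back at -50). Face touching the tube = tube's axis 64 mm ahead of the origin.
- bar_top (a point): middle of the top (20 mm above the table) of the squaring bar, a flat steel bar 50 wide, 340 long, 20 high, bolt heads to 32 mm, fixed across the table beyond the tube's far end, square to the tube; the tube rolls alongside it with 20 to 45 mm to spare.
- hammer: ball-peen hammer lying on the table, 262 mm wooden handle, steel head, 32 mm high. A bystander: leave it where it is
- punch: steel centre punch, 120 mm long, 13 mm thick. A bystander: leave it where it is
- square: combination square lying flat: 130 mm alloy stock and 160 mm steel blade, 16 mm high; origin under the middle of the stock. A bystander: leave it where it is
- dip_tin: closed round tin of nozzle paste with a bare metal lid, diameter 75 mm, 66 mm high. A bystander: leave it where it is
- wire_brush: wooden-handled wire brush lying flat, 220 mm long, about 20 mm high. A bystander: leave it where it is
- tube_offcut: short bare offcut of thin tube standing on end, diameter 60 mm, 65 mm high. A bystander: leave it where it is
Things that resemble listed ones, but are neither listed nor needed, are in the scene too. Leave any pink look-alike of the chock_right alone. Leave any orange look-alike of the tube alone.

How it is judged:
By the outcome, as a careful person would: the job done as asked, in the order asked, and still so for the second after the job is handed in, with the robot touching nothing.
It also fails if it takes over 72 s, if anything falls off the work surface, if the arm or the gripper's body presses on something with over 40 N, if the wrist force passes 120 N, or if a joint passes its speed limit or range.

## Working session

There is one attempt and no reset: what is moved stays moved. The work goes in short steps, Python scripts to look and compute and a shell command to move; the robot and the scene stay as the last step left them, time stands still between calls to the robot, and variables do not carry over. Pictures are saved under pics/ and viewed, at most 10 in all, crops included, and the job is handed in when it is done.

```bash
mkdir -p pics
cat > h.py <<'E'
import numpy as np, cv2
from cell import manip
def cam(n):
    c=manip.camera(n); return c
def rays(c,uv):
    K=c["camera_matrix"]; k=c["k1"]
    d=np.array([k,0,0,0,0],float)
    p=cv2.undistortPoints(np.array(uv,float).reshape(-1,1,2),K,d).reshape(-1,2)
    return np.c_[p,np.ones(len(p))]
def plane(c,uv,z):
    r=rays(c,uv)@c["T"][:3,:3].T; o=c["T"][:3,3]
    return o+r*((z-o[2])/r[:,2])[:,None]
def cloud(c):
    h,w=c["range_z"].shape
    u,v=np.meshgrid(np.arange(w),np.arange(h))
    r=rays(c,np.c_[u.ravel(),v.ravel()])*c["range_z"].reshape(-1,1)
    return (r@c["T"][:3,:3].T+c["T"][:3,3]).reshape(h,w,3)
def proj(c,P):
    T=np.linalg.inv(c["T"]); p=np.atleast_2d(P)@T[:3,:3].T+T[:3,3]
    return cv2.projectPoints(p,np.zeros(3),np.zeros(3),c["camera_matrix"],np.array([c["k1"],0,0,0,0],float))[0].reshape(-1,2)
def save(n,im,s=1): cv2.imwrite("pics/"+n+".png",cv2.cvtColor(cv2.resize(im,None,fx=s,fy=s),cv2.COLOR_RGB2BGR))
E
python3 - <<'E'
from h import *
s=manip.read_state();print(s)
for n in("top","scene"):
    c=cam(n);save(n+"0",c["color"],1.5);print(n,c["T"].round(3).tolist(),c["k1"])
    np.savez(n+"0.npz",**c)
E
```

```text
{'clock': 0.0, 'joints': array([ 1.16039236e+00,  3.00487336e-01,  1.52156819e+00,  2.96219302e-05,
        1.32070970e+00, -6.66237919e-02]), 'qd': array([ 0.00100259, -0.0007616 ,  0.00046188, -0.00083684, -0.00065348,
       -0.00027979]), 'effort': array([ 6.46163589e-04, -5.31802905e+01, -3.52740061e+01,  7.08806422e-02,
        2.44899967e-02, -1.31711677e-04]), 'eef_pos': array([185.28040147, 517.57618892, 204.88288165]), 'eef_rot': array([-3.14042459e+00, -1.06691663e-04,  2.79780507e+00]), 'wrist_force': array([-0.23378414,  0.17863168,  0.11746409]), 'moment': array([-0.04542853,  0.03208518, -0.02765997]), 'finger_force': 0.0, 'finger_gap': 94.00398438381949}
top [[0.015, -0.995, 0.098, 328.259], [-1.0, -0.015, 0.003, -12.927], [-0.001, -0.098, -0.995, 1193.075], [0.0, 0.0, 0.0, 1.0]] -0.031816101281995544
scene [[0.574, 0.628, -0.525, 1095.016], [0.819, -0.439, 0.37, -494.156], [0.002, -0.642, -0.766, 1043.446], [0.0, 0.0, 0.0, 1.0]] -0.09253362519869503
```

View pics/top0.png

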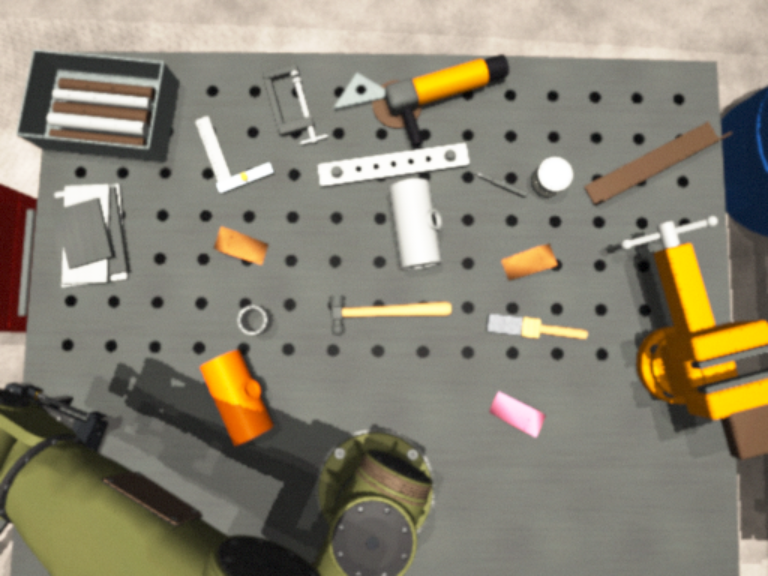

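View pics/scene0.png

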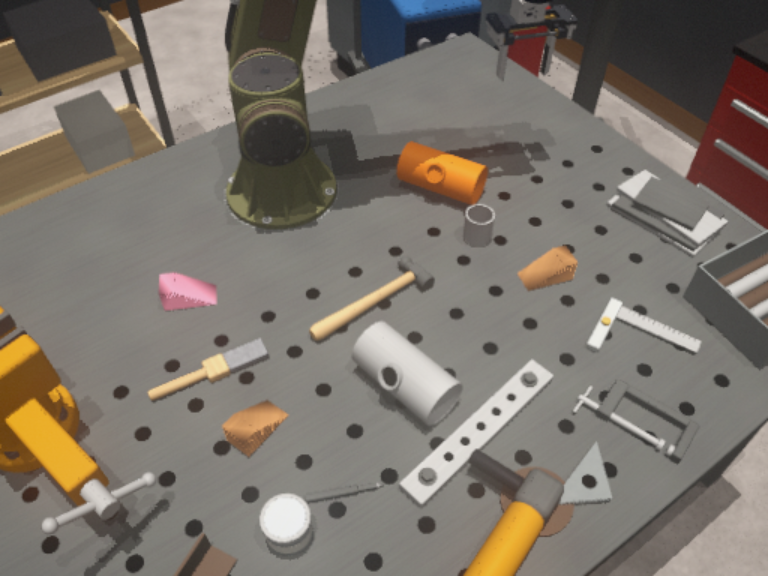

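The top view shows the steel tube at about (415,222) with its port at (437,220). The wooden chocks are at (240,245) on the left and (528,260) on the right. The look-alikes are the orange tube at (236,395) and the pink wedge at (517,413). The bare grey tube, lying alongside the bar and between the two wood-coloured wedges, fits the description. The hammer handle is at (395,310), just behind the near end of the tube. I'll measure now and confirm with an enlarged crop.

```bash
cat > m.py <<'E'
from h import *
from scipy.optimize import least_squares
def tube(P,x0=(500,-60,0)):
    # P: Nx3 candidate points; axis y = y0 + t*(x-xc), z=44.5
    xc=x0[0]
    def d(p,Q): return np.hypot((Q[:,1]-p[0]-p[1]*(Q[:,0]-xc))*np.cos(np.arctan(p[1])),Q[:,2]-44.5-p[2])
    f=least_squares(lambda p:d(p,P)-44.5,[x0[1],x0[2],0],loss="soft_l1",f_scale=1.)
    p=f.x; r=d(p,P); ok=abs(r-44.5)<4
    a=np.array([1,p[1],0])/np.hypot(1,p[1])
    s=(P-[xc,p[0],44.5])@a
    lo,hi=np.percentile(s[ok],[0.5,99.5])
    C=np.array([xc,p[0],44.5])+a*(lo+hi)/2
    return C,np.arctan(p[1]),hi-lo,p[2],r
def port(P,C,yaw):
    n=np.array([-np.sin(yaw),np.cos(yaw),0]);a=np.array([np.cos(yaw),np.sin(yaw),0])
    q=P-C; l=q@n; s=q@a; z=q[:,2]; r=np.hypot(l,z)
    k=(abs(s)<26)&(r>48)&(r<58)&(z>-35)
    return np.degrees(np.arctan2(-l[k],z[k])),r[k],s[k]
def chock(P,yaw0):
    # P points z>4; slope plane
    a=np.array([np.cos(yaw0),np.sin(yaw0)])
    top=P[abs(P[:,2]-50)<4]
    sl=P[(P[:,2]>8)&(P[:,2]<44)]
    c=sl.mean(0)
    # ransac plane of the slope
    best=None;rg=np.random.default_rng(0)
    for _ in range(300):
        t=sl[rg.choice(len(sl),3,False)];n=np.cross(t[1]-t[0],t[2]-t[0]);L=np.linalg.norm(n)
        if L<50: continue
        n/=L; n*=np.sign(n[2])
        if abs(n[2]-np.cos(np.radians(35)))>.08 or n[:2]@a<0: continue
        k=abs((sl-t[0])@n)<2
        if best is None or k.sum()>best.sum(): best=k
    Q=sl[best];q=Q.mean(0);n=np.linalg.svd(Q-q)[2][2];n*=np.sign(n[2])
    yaw=np.arctan2(n[1],n[0]);a=np.array([np.cos(yaw),np.sin(yaw)]);b=np.array([-a[1],a[0]])
    # thin edge s where plane z=0
    s_edge=q[:2]@a+q[2]*n[2]/np.hypot(n[0],n[1])
    R=cv2.minAreaRect(top[:,:2].astype(np.float32))
    both=np.r_[top,Q]; l=both[:,:2]@b
    lo,hi=np.percentile(l,[1,99])
    o=a*(s_edge-50)+b*(lo+hi)/2
    return o,np.degrees(yaw),hi-lo,np.degrees(np.arccos(n[2])),R
def box(W,x0,x1,y0,y1,z0,z1=130):
    P=W.reshape(-1,3);return P[(P[:,0]>x0)&(P[:,0]<x1)&(P[:,1]>y0)&(P[:,1]<y1)&(P[:,2]>z0)&(P[:,2]<z1)]
def hsvpts(c,W,x0,x1,y0,y1,z0=6):
    h=cv2.cvtColor(c["color"],cv2.COLOR_RGB2HSV)
    m=(h[...,1]>110)&(h[...,0]>5)&(h[...,0]<20)
    return box(W[m],x0,x1,y0,y1,z0)
E
python3 - <<'E'
from m import *
c=dict(np.load("top0.npz"));s=dict(np.load("scene0.npz"))
px=np.array([[415,222],[437,220],[240,245],[528,260],[395,310],[330,315],[236,395],[254,320],[555,175],[500,185],[394,165],[320,172],[467,155]])/1.5
print(plane(c,px,20).round(0).tolist())
im=c["color"][85:225,130:390];save("crop0",im,3)
for k in(c,s):
    W=cloud(k); t=plane(c,[px[0]],44)[0]
    print("table z",np.median(W[(abs(W[...,2])<15)][:,2]))
    P=box(W,t[0]-90,t[0]+90,t[1]-70,t[1]+70,30)
    C,y,L,dz,r=tube(P,(t[0],t[1],0));print("tube",len(P),C.round(1),np.degrees(y).round(2),L,dz)
    A,rr,ss=port(P,C,y)
    if len(A):print("port ang",len(A),np.percentile(A,[2,50,98]).round(1),rr.max(),np.percentile(ss,[2,50,98]))
    for i,y0 in((2,-90),(3,90)):
        t2=plane(c,[px[i]],40)[0]
        Q=hsvpts(k,W,t2[0]-75,t2[0]+75,t2[1]-75,t2[1]+75)
        print("chock",len(Q),chock(Q,np.radians(y0)))
E
```

```text
[[588.0, -80.0, 20.0], [593.0, -130.0, 20.0], [530.0, 310.0, 20.0], [506.0, -333.0, 20.0], [390.0, -38.0, 20.0], [376.0, 105.0, 20.0], [199.0, 306.0, 20.0], [363.0, 272.0, 20.0], [701.0, -397.0, 20.0], [676.0, -272.0, 20.0], [718.0, -31.0, 20.0], [700.0, 136.0, 20.0], [745.0, -197.0, 20.0]]
table z 1.069472529442237
tube 1508 [576.7 -76.1  44.5] 9.41 175.83913083775056 1.0111894057523132
port ang 99 [-33.9  35.1  74.5] 56.96899304882162 [-21.64780106  -0.88620578  21.74819082]
chock 429 (array([526.46564123, 303.71725632]), np.float64(-108.72572472704768), np.float64(49.272635634914934), np.float64(34.29968091762345), ((535.040771484375, 332.3494567871094), (46.81416702270508, 49.710426330566406), 71.93978118896484))
chock 425 (array([ 499.77484218, -329.99992334]), np.float64(107.82274435670686), np.float64(48.92627682763356), np.float64(35.11034244884676), ((508.88336181640625, -356.64453125), (49.627967834472656, 45.65031433105469), 19.4453125))
table z 0.12107770685929609
tube 2285 [578.5 -77.1  44.5] 9.43 177.57728897060684 -0.5252216623254222
port ang 124 [29.7 53.4 75.3] 57.84669817715223 [-22.11649937   0.51546804  20.00773461]
chock 636 (array([530.95487136, 305.96504546]), np.float64(-101.0485905351978), np.float64(52.89930782304077), np.float64(34.65980201456449), ((538.5015869140625, 335.5635986328125), (40.77789306640625, 52.64493942260742), 73.41767883300781))
chock 792 (array([ 501.36390342, -328.43100151]), np.float64(108.4098852507758), np.float64(48.48256802142174), np.float64(33.738369761450414), ((512.9429321289062, -359.51629638671875), (52.18223571777344, 39.66249084472656), 17.53661346435547))
```

View pics/crop0.png

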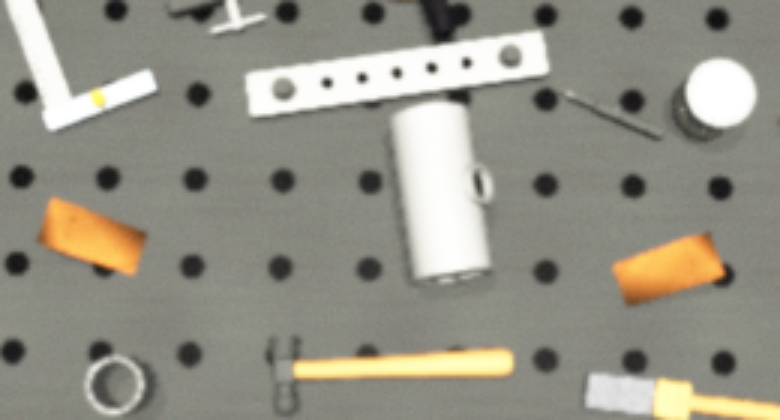

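The crop confirms it: bare grey tube with the port on its right, and a brown-orange wooden wedge on each side with the thin edge toward the tube. The tube is at about (577.5,-76.6) with yaw 9.4°. I'll turn the gripper so the open fingers straddle the port, then go behind the tube on its right side.

```bash
python3 -m creep '0 0 0 0 0 .0564;0 0 0 0 0 .0564;0 0 0 0 0 .0564;0 0 0 0 0 .0564;0 0 0 0 0 .0564;0 0 0 0 0 .0564' 0
python3 -m creep '-.91 .36 0 0 0 0;-.91 .36 0 0 0 0;-.91 .36 0 0 0 0;-.91 .36 0 0 0 0;-.91 .36 0 0 0 0;-.91 .36 0 0 0 0;-.91 .36 0 0 0 0;-.91 .36 0 0 0 0;-.91 .36 0 0 0 0;-.91 .36 0 0 0 0;-.91 .36 0 0 0 0;-.91 .36 0 0 0 0;-.91 .36 0 0 0 0;-.91 .36 0 0 0 0;-.91 .36 0 0 0 0;-.91 .36 0 0 0 0;-.91 .36 0 0 0 0;-.91 .36 0 0 0 0;-.91 .36 0 0 0 0;-.91 .36 0 0 0 0'
python3 - <<'E'
from m import *
c=dict(np.load("top0.npz"));s=dict(np.load("scene0.npz"))
C=np.array([577.5,-76.6,44.5]);y=np.radians(9.4);n=np.array([-np.sin(y),np.cos(y),0])
for k,g in((c,(291,146)),(s,(260,251))):
    g0=np.array(g); W=cloud(k)
    # dark bore blob near guess
    gr=cv2.cvtColor(k["color"],cv2.COLOR_RGB2GRAY); sub=gr[g0[1]-14:g0[1]+15,g0[0]-14:g0[0]+15]
    m=(sub<110).astype(np.uint8);N,l,st,ce=cv2.connectedComponentsWithStats(m)
    print([(int(st[i,4]),(ce[i]+g0-14).round(1).tolist()) for i in range(1,N) if st[i,4]>5])
st=manip.read_state();p=st["eef_pos"];a=np.array([np.cos(y),np.sin(y),0])
print("tcp rel n,a,z",(p-C)@n,(p-C)@a,p[2],np.degrees(st["eef_rot"]))
w=cam("wrist");np.savez("wrist1.npz",**w);save("wrist1",np.hstack([w["color"]]),1)
A=np.linspace(30,120,10)
for k in(s,c): print([ (int(q),proj(k,C+53.5*(-np.sin(np.radians(q))*n+np.cos(np.radians(q))*np.array([0,0,1])))[0].round(1).tolist()) for q in A])
E
```

```text
clock: 0.85
eef_pos: [185.3, 517.7, 205.1]
eef_rot: [-3.141, 0.001, 1.729]
wrist_force: [-0.1, 0.6, 0.4]
finger_gap: 93.8
finger_force: 0.0
clock: 3.35
eef_pos: [588.7, -154.6, 205.1]
eef_rot: [-3.141, -0.0, 1.735]
wrist_force: [-0.2, 1.0, 0.2]
finger_gap: 94.4
finger_force: 0.0
[(12, [289.0, 145.8])]
[(91, [259.4, 250.5]), (151, [253.8, 258.8])]
tcp rel n,a,z -78.79833381520727 -1.6638446649514478 205.0722918021244 [-1.79970637e+02 -1.67651872e-02  9.93863832e+01]
[(30, [263.7, 243.9]), (40, [261.5, 246.9]), (50, [259.6, 249.9]), (60, [258.0, 252.9]), (70, [256.9, 255.7]), (80, [256.2, 258.2]), (90, [255.9, 260.4]), (100, [256.1, 262.1]), (110, [256.8, 263.4]), (120, [257.9, 264.2])]
[(30, [285.2, 145.0]), (40, [287.4, 145.1]), (50, [289.3, 145.2]), (60, [290.7, 145.5]), (70, [291.6, 145.9]), (80, [292.1, 146.4]), (90, [292.0, 147.0]), (100, [291.5, 147.7]), (110, [290.5, 148.3]), (120, [289.1, 149.1])]
```

Run:
```python
from h import *
s=dict(np.load("scene0.npz"));w=dict(np.load("wrist1.npz"))
a=cv2.resize(s["color"][205:290,225:315],(430,400));save("pp",np.hstack([a,cv2.resize(w["color"],(370,400))]))
```

```text
(no output)
```

View pics/pp.png

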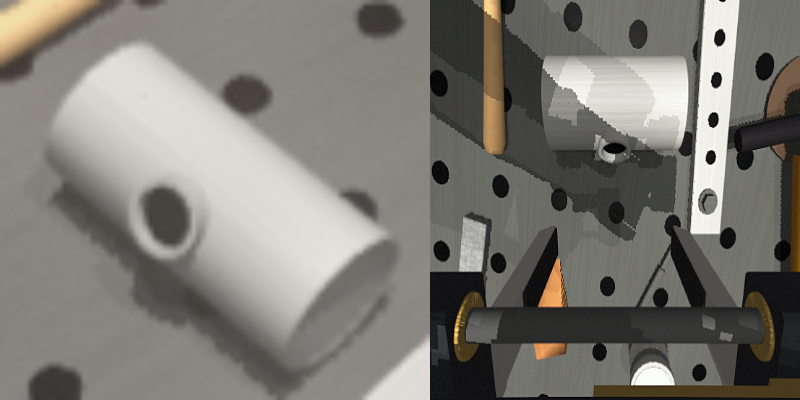

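The left crop shows the bore in the scene camera at about (165,215), which puts the port roughly 54° from the top. The wrist view shows the tube, with the port at (614,148). I'll descend and push slowly, stopping short of the target.

```bash
python3 -m creep '0 .04 .875 0 0 0;0 0 .875 0 0 0;0 0 .875 0 0 0;0 0 .875 0 0 0;0 0 .875 0 0 0;.2 0 0 0 0 0;.2 0 0 0 0 0;.2 0 0 0 0 0;0 0 0 0 0 0'
python3 -m creep '.06 0 0 0 0 0;.06 0 0 0 0 0;.06 0 0 0 0 0;.06 0 0 0 0 0;.06 0 0 0 0 0;.06 0 0 0 0 0;.06 0 0 0 0 0;.06 0 0 0 0 0;.06 0 0 0 0 0;.06 0 0 0 0 0;.06 0 0 0 0 0;.05 0 0 0 0 0;.04 0 0 0 0 0;.03 0 0 0 0 0;.02 0 0 0 0 0;0 0 0 0 0 0;0 0 0 0 0 0;0 0 0 0 0 0'
cat > look.py <<'E'
from m import *
def look(names=("top","scene","wrist"),t=None,tag=None):
    for nm in names:
        k=cam(nm);W=cloud(k)
        if tag: np.savez(f"{nm}{tag}.npz",**k)
        h=cv2.cvtColor(k["color"],cv2.COLOR_RGB2HSV)
        st=manip.read_state()
        try:
            P=box(W[h[...,1]<60],t[0]-85,t[0]+85,t[1]-52,t[1]+52,35,105)
            C,y,L,dz,r=tube(P,(t[0],t[1],np.radians(9.4)))
            A,rr,ss=port(P,C+[0,0,dz],y)
            Z=W[h[...,1]<60].reshape(-1,3)
            print(nm,len(P),C.round(1),np.degrees(y).round(2),"L",L.round(0),"dz",dz.round(1),"port",len(A),np.percentile(A,[3,50,97]).round(1) if len(A)>5 else "", "s",np.percentile(ss,[3,97]).round(0) if len(A)>5 else "")
        except Exception as e: print(nm,e)
E
python3 - <<'E'
from look import *
y=np.radians(9.4);n=np.array([-np.sin(y),np.cos(y),0])
look(t=np.array([577.5,-76.6])+33*n[:2],tag="2")
st=manip.read_state();print((st["eef_pos"]-[577.5,-76.6,44.5])@n)
k=dict(np.load("scene2.npz"));w=dict(np.load("wrist2.npz"))
save("p2",np.hstack([cv2.resize(k["color"][190:290,200:340],(430,400)),cv2.resize(w["color"],(370,400))]))
E
```

```text
clock: 4.53
eef_pos: [586.4, -128.9, 31.6]
eef_rot: [3.14, 0.001, 1.736]
wrist_force: [0.8, -1.4, 0.3]
finger_gap: 93.7
finger_force: 0.0
clock: 6.78
eef_pos: [580.7, -98.0, 30.4]
eef_rot: [-3.142, -0.0, 1.735]
wrist_force: [-0.2, 0.1, -0.4]
finger_gap: 93.7
finger_force: 0.0
top 408 [598.8 -38.5  44.5] 9.14 L 120.0 dz 0.8 port 2  s 
scene 651 [590.7 -41.5  44.5] 9.18 L 141.0 dz -0.3 port 35 [-10.2  25.   49.8] s [-23.   3.]
wrist 77227 [572.  -45.   44.5] 9.18 L 173.0 dz 1.1 port 5018 [-12.1  10.6  32.1] s [-21.  18.]
-21.611537618642807
```

View pics/p2.png

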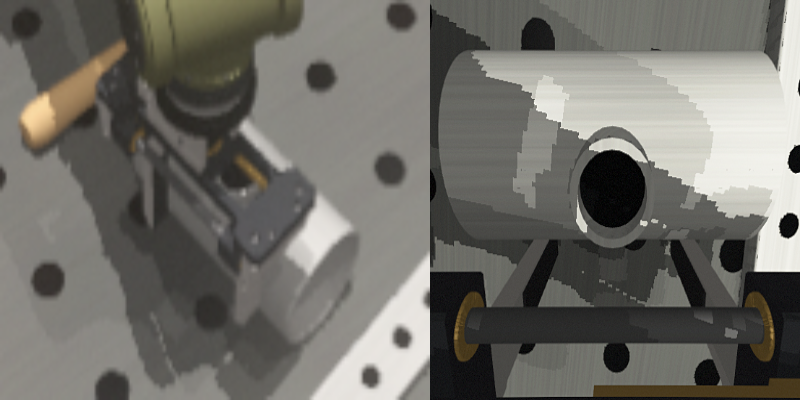

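The wrist view shows the tube rolled most of the way, with the bore at about (612,188) and the port about 10° short of the top. I'll measure that more precisely from the rim.

```bash
cat > fine.py <<'E'
from m import *
def fine(k,t,show=True):
    """wrist camera: tube axis and port angle by rim plane and by bore outline"""
    W=cloud(k);h=cv2.cvtColor(k["color"],cv2.COLOR_RGB2HSV)
    P=box(W[h[...,1]<60],t[0]-80,t[0]+80,t[1]-50,t[1]+50,50,105)
    C,y,L,dz,r=tube(P,(t[0],t[1],np.radians(9.3))); C=C+[0,0,dz]
    a=np.array([np.cos(y),np.sin(y),0]);n=np.array([-a[1],a[0],0]);z=np.array([0,0,1.])
    q=P-C;l=q@n;zz=q[:,2];s=q@a;rr=np.hypot(l,zz)
    K=(rr>47.5)&(rr<60);s0=np.median([s[K].min(),s[K].max()]) if K.any() else 0
    th=0
    for _ in range(8):
        d=-np.sin(th)*n+np.cos(th)*z
        hgt=q@d; rad=np.linalg.norm(q-np.outer(hgt,d)-s0*a,axis=1)
        R=q[(hgt>51.5)&(hgt<56)&(rad<24)&(rad>15)]
        c=R.mean(0);N=np.linalg.svd(R-c)[2][2];N*=np.sign(N[2])
        th=np.arctan2(-(N@n),N[2])
        e=cv2.minEnclosingCircle(np.c_[R@a,R@np.cross(d,a)].astype(np.float32))
        s0=e[0][0]
    v=-np.cross(d,a); off=e[0][1]  # centre offset along cross(d,a)
    cc=np.cross(d,a)*off+d*53.5
    th2=np.arctan2(-(cc@n),cc[2])
    print("C",C.round(1),"yaw",np.degrees(y).round(2),"L",L.round(0),"s0",round(s0,1),"th_plane",np.degrees(th).round(1),"th_circ",np.degrees(th2).round(1),"rad",round(e[1],1),len(R),"rimh",(R@d).mean().round(1))
    # bore outline
    g=proj(k,C+s0*a+53.5*d)[0].round().astype(int)
    m=(h[...,2]<70).astype(np.uint8);nn,lab=cv2.connectedComponents(m)
    i=lab[min(g[1],383),min(g[0],511)]
    if i:
        u,vv=cv2.minEnclosingCircle(np.argwhere(lab==i)[:,::-1].astype(np.float32))
        M=cv2.moments((lab==i).astype(np.uint8),True);b=[M["m10"]/M["m00"],M["m01"]/M["m00"]]
        o=k["T"][:3,3];ry=rays(k,[b])[0]@k["T"][:3,:3].T
        p=C+s0*a+d*53.5;tt=((p-o)@d)/(ry@d);X=o+ry*tt-C
        print("bore px",np.round(b,1),M["m00"],"th_bore",np.degrees(np.arctan2(-(X@n),X[2])).round(1),"s",(X@a).round(1))
    return C,y
E
python3 - <<'E'
from fine import *
fine(dict(np.load("wrist2.npz")),np.array([572,-44.]))
fine(dict(np.load("wrist1.npz")),np.array([577,-76.]))
E
```

```text
C [572.8 -44.9  45.7] yaw 9.15 L 165.0 s0 -2.6 th_plane 12.3 th_circ 11.9 rad 22.1 3709 rimh 53.1
bore px [252.8 181.1] 5409.0 th_bore 8.2 s -2.1
C [577.3 -77.3  45.5] yaw 9.38 L 165.0 s0 0.0 th_plane -0.0 th_circ -0.0 rad 0.0 0 rimh nanfine.py:15: RuntimeWarning: Mean of empty slice.
  c=R.mean(0);N=np.linalg.svd(R-c)[2][2];N*=np.sign(N[2])
  ret = um.true_divide(
fine.py:22: RuntimeWarning: Mean of empty slice.
  print("C",C.round(1),"yaw",np.degrees(y).round(2),"L",L.round(0),"s0",round(s0,1),"th_plane",np.degrees(th).round(1),"th_circ",np.degrees(th2).round(1),"rad",round(e[1],1),len(R),"rimh",(R@d).mean().round(1))
  ret = ret.dtype.type(ret / rcount)
```

```bash
python3 -m creep '.03 0 0 0 0 0;.03 0 0 0 0 0;.03 0 0 0 0 0;.03 0 0 0 0 0;.03 0 0 0 0 0;.03 0 0 0 0 0;.03 0 0 0 0 0;0 0 0 0 0 0;0 0 0 0 0 0;0 0 0 0 0 0'
python3 - <<'E'
from fine import *
k=cam("wrist");fine(k,np.array([571,-37.]))
p=manip.read_state()["eef_pos"];y=np.radians(9.2);print((p-[577.5,-76.6,0])@[-np.sin(y),np.cos(y),0])
E
```

```text
clock: 8.18
eef_pos: [579.4, -89.7, 30.4]
eef_rot: [-3.142, -0.0, 1.735]
wrist_force: [0.1, 0.0, 0.4]
finger_gap: 94.1
finger_force: 0.0
C [571.5 -36.   45.7] yaw 9.14 L 165.0 s0 -2.7 th_plane 0.8 th_circ 0.5 rad 21.7 4096 rimh 53.3
bore px [252.6 154.8] 6853.0 th_bore -1.4 s -2.4
-13.232509163523558
```

The port is within 1° of the top. I'll back off and fetch the right chock, which both cameras put at about (500.6,-329), yaw 108°.

```bash
python3 -m creep '-.15 0 0 0 0 0;-.85 0 0 0 0 0;0 0 -.83 0 0 0;0 0 -.83 0 0 0;0 0 -.83 0 0 0;0 0 0 0 0 -.048;-.786 -.597 0 0 0 0;-.786 -.597 0 0 0 0;-.786 -.597 0 0 0 0;-.786 -.597 0 0 0 0;-.786 -.597 0 0 0 0;-.786 -.597 0 0 0 0;0 0 0 0 0 0'
cat > tch.py <<'E'
from look import *
def tubenow(names=("top","scene"),t=(571.5,-36.)):
    look(names,np.array(t))
E
python3 - <<'E'
from tch import *
tubenow()
k=cam("wrist");W=cloud(k);Q=hsvpts(k,W,430,580,-420,-250);print(len(Q));
try: print(chock(Q,np.radians(108)))
except Exception as e: print(e)
for nm in("top","scene"):
    k=cam(nm);W=cloud(k);Q=hsvpts(k,W,430,580,-420,-250);print(nm,len(Q))
    try: print(chock(Q,np.radians(108)))
    except Exception as e: print(e)
E
```

```text
clock: 9.85
eef_pos: [506.8, -355.2, 129.9]
eef_rot: [-3.141, 0.0, 1.882]
wrist_force: [0.3, 1.0, -0.1]
finger_gap: 94.1
finger_force: 0.0
top 1399 [571.1 -34.2  44.5] 9.36 L 172.0 dz 1.1 port 74 [-21.9  -2.   22.4] s [-24.  17.]
scene 2023 [570.8 -35.4  44.5] 9.36 L 174.0 dz -0.2 port 132 [-19.4   2.5  41.7] s [-20.  21.]
6349
(array([ 499.53024069, -329.77019356]), np.float64(108.40328626446323), np.float64(48.905741601665), np.float64(34.84542612165797), ((509.814697265625, -361.2902526855469), (50.36315155029297, 37.84938049316406), 19.29475975036621))
top 284
(array([ 500.23684714, -325.92208826]), np.float64(108.599830620561), np.float64(46.05296532645349), np.float64(33.24810718019213), ((520.03125, -341.9063720703125), (13.642060279846191, 31.691476821899414), 67.22111511230469))
scene 711
(array([ 503.27203269, -328.59432619]), np.float64(105.69570952439113), np.float64(49.468311871988135), np.float64(34.174756083287434), ((512.735107421875, -359.33026123046875), (52.79545593261719, 39.92426300048828), 18.08779525756836))
```

```bash
python3 -m creep '0 0 .75 0 0 -.003;0 0 .75 0 0 0;0 0 .75 0 0 0;0 0 .75 0 0 0;0 0 0 0 0 0;0 0 0 0 0 0'
python3 -m creep '0 0 0 0 0 0;0 0 0 0 0 0;0 0 0 0 0 0;0 0 0 0 0 0;0 0 0 0 0 0;0 0 0 0 0 0;0 0 0 0 0 0;0 0 0 0 0 0' 1 15
```

```text
clock: 10.85
eef_pos: [508.8, -352.8, 11.4]
eef_rot: [3.141, 0.001, 1.895]
wrist_force: [-0.2, -0.1, 0.4]
finger_gap: 94.0
finger_force: 0.0
clock: 11.85
eef_pos: [508.0, -352.9, 10.1]
eef_rot: [-3.142, -0.0, 1.895]
wrist_force: [-1.0, -0.4, 1.5]
finger_gap: 49.7
finger_force: 15.0
```

```bash
python3 -m creep '0 0 -.3 0 0 0;0 0 0 0 0 .052;.64 .406 0 0 0 0;.64 .406 0 0 0 0;.64 .406 0 0 0 0;.64 .406 0 0 0 0;.64 .406 0 0 0 0;.64 .406 0 0 0 0;.64 .406 0 0 0 0;0 0 0 0 0 0;0 0 0 0 0 0'
cat > gap.py <<'E'
from fine import *
def gap(k,cb,yaw0,t):
    C,y=fine(k,t); n=np.array([-np.sin(y),np.cos(y)])
    W=cloud(k);Q=hsvpts(k,W,cb[0]-70,cb[0]+70,cb[1]-70,cb[1]+70)
    o,yw,wd,sl,R=chock(Q,np.radians(yaw0))
    print("chock",o.round(1),yw.round(2),"w",wd.round(1),"slope",sl.round(1),"dist to axis along n",abs((C[:2]-o)@n).round(1),"s",((o-C[:2])@[n[1],-n[0]]).round(1))
    p=manip.read_state(); print("tcp x in chock",(p["eef_pos"][:2]-o)@[np.cos(np.radians(yw)),np.sin(np.radians(yw))], p["eef_pos"].round(1), np.degrees(p["eef_rot"][2]).round(2))
E
python3 - <<'E'
from gap import *
for c in("wrist","scene","top"):
    try: gap(cam(c),np.array([587,-133.]),99,np.array([571.3,-35.3]))
    except Exception as e: print(c,e)
E
```

```text
clock: 13.22
eef_pos: [591.5, -158.2, 22.4]
eef_rot: [3.141, 0.0, 1.732]
wrist_force: [-1.3, -0.3, -1.7]
finger_gap: 49.9
finger_force: 15.0
C [566.9 -36.4  45.6] yaw 9.35 L 160.0 s0 0.0 th_plane -0.0 th_circ -80.1 rad 0.0 0 rimh nan
chock [ 584.2 -117.1] 99.03 w 48.9 slope 34.9 dist to axis along n 82.4 s 4.0
tcp x in chock -42.00088034982426 [ 591.4 -158.5   22.3] 99.18
C [586.8 -32.9  44.4] yaw 8.83 L 132.0 s0 -15.9 th_plane 1.2 th_circ 2.5 rad 22.6 61 rimh 53.4
bore px [282.2 227. ] 70.0 th_bore 2.6 s -16.5
chock [ 613.2 -193.8] 137.19 w 44.8 slope 43.9 dist to axis along n 163.1 s 1.4
tcp x in chock 39.96816533615642 [ 591.3 -158.6   22.3] 99.16
C [574.2 -33.8  45.7] yaw 9.49 L 159.0 s0 -5.6 th_plane 3.7 th_circ 0.6 rad 21.7 29 rimh 53.2
bore px [264.2 147.9] 48.0 th_bore 2.1 s -4.9
chock [ 592.8 -119.2] 95.81 w 28.3 slope 42.4 dist to axis along n 87.3 s 4.2
tcp x in chock -38.9865556318441 [ 591.3 -158.6   22.2] 99.15fine.py:15: RuntimeWarning: Mean of empty slice.
  c=R.mean(0);N=np.linalg.svd(R-c)[2][2];N*=np.sign(N[2])
  ret = um.true_divide(
fine.py:22: RuntimeWarning: Mean of empty slice.
  print("C",C.round(1),"yaw",np.degrees(y).round(2),"L",L.round(0),"s0",round(s0,1),"th_plane",np.degrees(th).round(1),"th_circ",np.degrees(th2).round(1),"rad",round(e[1],1),len(R),"rimh",(R@d).mean().round(1))
  ret = ret.dtype.type(ret / rcount)
```

```bash
python3 -m creep '0 0 .15 0 0 0;0 0 .15 0 0 0;0 0 0 0 0 0;.2 0 0 0 0 0;.2 0 0 0 0 0;.2 0 0 0 0 0;.1 0 0 0 0 0;.075 0 0 0 0 0;0 0 0 0 0 0;0 0 0 0 0 0'
python3 - <<'E' 2>&1 | grep -v -i warn
from gap import *
from tch import *
k=cam("wrist");save("w5",k["color"],1.4);np.savez("wrist5.npz",**k)
gap(k,np.array([582,-103.]),99,np.array([571.3,-35.3]))
tubenow()
E
```

```text
clock: 14.62
eef_pos: [586.7, -127.3, 10.1]
eef_rot: [3.142, 0.0, 1.731]
wrist_force: [0.1, 0.3, -0.8]
finger_gap: 49.7
finger_force: 15.0
C [568.1 -35.8  45.9] yaw 9.38 L 158.0 s0 0.7 th_plane 0.5 th_circ 1.0 rad 21.6 4449 rimh 53.1
bore px [246.5  41.9] 10450.0 th_bore 5.2 s 0.9
chock [ 581.9 -102.3] 98.95 w 48.9 slope 34.9 dist to axis along n 67.8 s 2.8
tcp x in chock -25.526206897416746 [ 586.6 -127.4   10.1] 99.2
top 975 [577.6 -33.4  44.5] 9.56 L 160.0 dz 1.2 port 60 [-20.8   2.8  20.7] s [-25.  13.]
scene 1012 [591.3 -32.3  44.5] 9.49 L 136.0 dz 0.1 port 75 [-21.    8.6  27.6] s [-24.   1.]
```

View pics/w5.png

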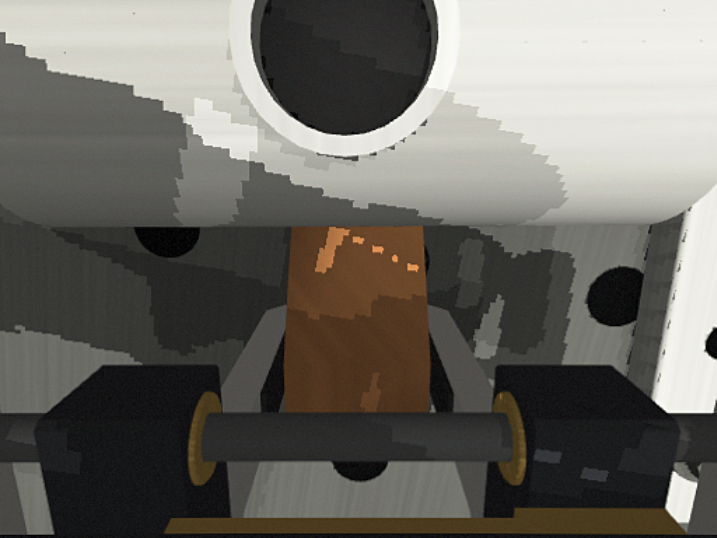

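The wrist view shows the wedge square to the tube, with the port rim above at about (345,40). A few millimetres of gap remain, so I'll creep in.

```bash
cat > q.py <<'E'
from gap import *
import sys
def pt(cb,yaw0,t=(571.3,-35.3)):
    gap(cam("wrist"),np.array(cb),yaw0,np.array(t))
E
cat > r.sh <<'E'
python3 -W ignore -c "from q import *; pt([581,-99.],99)"
E
python3 -m creep '.025 0 0 0 0 0;.025 0 0 0 0 0;.025 0 0 0 0 0;0 0 0 0 0 0;0 0 0 0 0 0'; sh r.sh
python3 -m creep '.02 0 0 0 0 0;0 0 0 0 0 0;0 0 0 0 0 0'|tail -4; sh r.sh
python3 -m creep '.02 0 0 0 0 0;0 0 0 0 0 0;0 0 0 0 0 0'|tail -4; sh r.sh
```

```text
clock: 15.4
eef_pos: [586.1, -124.2, 10.0]
eef_rot: [-3.142, -0.0, 1.732]
wrist_force: [-0.1, -0.5, -1.1]
finger_gap: 50.2
finger_force: 15.0
C [568.1 -35.8  45.9] yaw 9.37 L 158.0 s0 0.6 th_plane 0.4 th_circ 1.0 rad 21.6 4869 rimh 53.1
bore px [246.5  48.1] 11732.0 th_bore 3.4 s 0.9
chock [581.4 -98.9] 98.95 w 49.0 slope 34.8 dist to axis along n 64.4 s 2.8
tcp x in chock -25.72018731340076 [ 586.1 -124.2   10. ] 99.21
eef_rot: [3.142, 0.0, 1.732]
wrist_force: [-0.7, 1.0, -1.4]
finger_gap: 50.1
finger_force: 15.0
C [568.2 -35.8  45.9] yaw 9.37 L 158.0 s0 0.5 th_plane 0.5 th_circ 0.9 rad 21.7 4966 rimh 53.1
bore px [246.6  49.7] 12022.0 th_bore 2.9 s 0.8
chock [581.2 -98.2] 98.93 w 48.9 slope 34.8 dist to axis along n 63.7 s 2.7
tcp x in chock -25.60775946435107 [ 586.  -123.4   10.1] 99.21
eef_rot: [-3.142, 0.0, 1.732]
wrist_force: [0.0, 0.7, -0.3]
finger_gap: 50.4
finger_force: 15.0
C [568.1 -35.8  45.9] yaw 9.36 L 158.0 s0 0.6 th_plane 0.5 th_circ 1.0 rad 21.7 5095 rimh 53.1
bore px [246.6  51.5] 12263.0 th_bore 2.5 s 0.9
chock [581.1 -97.3] 99.05 w 49.0 slope 34.7 dist to axis along n 62.8 s 2.8
tcp x in chock -25.75186056145276 [ 585.9 -122.6   10. ] 99.21
```

```bash
for i in 1; do python3 -m creep '.01 0 0 0 0 0;0 0 0 0 0 0;0 0 0 0 0 0'|grep force; sh r.sh|grep -v bore; done
python3 -m creep '.01 0 0 0 0 0;0 0 0 0 0 0;0 0 0 0 0 0'|grep force; sh r.sh|grep -v bore
python3 -m creep '.01 0 0 0 0 0;0 0 0 0 0 0;0 0 0 0 0 0'|grep force; sh r.sh|grep -v bore
```

```text
wrist_force: [0.2, 0.3, -0.2]
finger_force: 15.0
C [568.2 -35.4  45.9] yaw 9.37 L 158.0 s0 0.5 th_plane -0.1 th_circ 0.4 rad 21.6 5015 rimh 53.1
chock [581.  -97.1] 99.03 w 48.9 slope 34.8 dist to axis along n 62.9 s 2.6
tcp x in chock -25.6057782126614 [ 585.8 -122.2   10.1] 99.21
wrist_force: [-0.4, 0.4, -1.3]
finger_force: 15.0
C [568.  -35.   45.9] yaw 9.37 L 158.0 s0 0.6 th_plane -0.6 th_circ 0.0 rad 21.7 4949 rimh 53.1
chock [581.  -96.7] 99.0 w 49.0 slope 34.8 dist to axis along n 63.0 s 2.7
tcp x in chock -25.551031015914496 [ 585.8 -121.8   10.1] 99.21
wrist_force: [0.3, -0.6, -1.1]
finger_force: 15.0
C [568.  -34.6  45.9] yaw 9.36 L 158.0 s0 0.6 th_plane -1.1 th_circ -0.7 rad 21.6 4904 rimh 53.1
chock [580.9 -96.3] 98.98 w 49.0 slope 34.8 dist to axis along n 63.0 s 2.7
tcp x in chock -25.53491017086166 [ 585.7 -121.4   10. ] 99.21
```

The tube followed the last 1.2 mm, so the right chock is touching it and the port is within about 1° of the top. I'll release and rise.

```bash
python3 -m creep '0 0 0 0 0 0;0 0 0 0 0 0;0 0 0 0 0 0;0 0 0 0 0 0;0 0 0 0 0 0;0 0 0 0 0 0' 0 |grep gap; python3 -m creep '0 0 -.4 0 0 0;0 0 -.75 0 0 0;0 0 -.75 0 0 0;0 0 -.75 0 0 0;0 0 -.75 0 0 0;0 0 -.75 0 0 0;0 0 -.75 0 0 0;0 0 0 0 0 0;0 0 0 0 0 0'; sh r.sh
python3 -W ignore - <<'E'
from tch import *
tubenow()
for nm in("wrist","top","scene"):
    k=cam(nm);W=cloud(k);Q=hsvpts(k,W,455,605,230,380);print(nm,len(Q))
    try: print(chock(Q,np.radians(-106)))
    except Exception as e: print(e)
E
```

```text
finger_gap: 94.2
clock: 19.45
eef_pos: [585.3, -121.3, 205.6]
eef_rot: [-3.141, -0.0, 1.732]
wrist_force: [0.2, 0.0, -0.3]
finger_gap: 93.9
finger_force: 0.0
C [571.2 -34.3  45.6] yaw 9.32 L 165.0 s0 -2.7 th_plane -1.3 th_circ -1.0 rad 21.5 710 rimh 53.4
bore px [252.3  85.3] 1326.0 th_bore -1.2 s -2.7
chock [580.8 -97.5] 98.95 w 48.9 slope 34.9 dist to axis along n 64.0 s -0.7
tcp x in chock -24.22681889173592 [ 585.2 -121.3  205.2] 99.21
top 826 [577.8 -31.9  44.5] 9.47 L 160.0 dz 1.3 port 40 [-28.1 -14.4  11.6] s [-24.  18.]
scene 1754 [570.4 -34.2  44.5] 9.23 L 174.0 dz -0.4 port 82 [-22.2  -6.2  48.7] s [-15.  20.]
wrist 0
a must be a positive integer unless no samples are taken
top 471
(array([525.59269602, 302.90682964]), np.float64(-109.76452501525338), np.float64(50.34863566588325), np.float64(33.34567939929687), ((536.0036010742188, 335.51080322265625), (38.96683120727539, 49.90464782714844), 71.66072845458984))
scene 628
(array([528.11846767, 300.92550137]), np.float64(-104.6061238651286), np.float64(49.43929083018696), np.float64(31.739876146891586), ((538.3756713867188, 335.3197937011719), (39.10621643066406, 51.89577865600586), 75.51345825195312))
```

```bash
python3 -m creep '.89 -.062 0 0 0 0;.89 -.062 0 0 0 0;.89 -.062 0 0 0 0;.89 -.062 0 0 0 0;.89 -.062 0 0 0 0;.89 -.062 0 0 0 0;.89 -.062 0 0 0 0;.89 -.062 0 0 0 0;.89 -.062 0 0 0 0;.89 -.062 0 0 0 0;0 0 0 0 0 .0485;0 0 0 0 0 .0485;0 0 0 0 0 .0485;0 0 0 0 0 0;0 0 0 0 0 0'
python3 -W ignore - <<'E'
from tch import *
look(("scene","top"),np.array([571.,-34.]))
k=cam("wrist");W=cloud(k);Q=hsvpts(k,W,430,630,200,400);print(len(Q));print(chock(Q,np.radians(-106)))
E
```

```text
clock: 21.62
eef_pos: [504.2, 226.0, 205.9]
eef_rot: [-3.141, 0.0, 1.278]
wrist_force: [0.4, -0.5, -0.2]
finger_gap: 94.2
finger_force: 0.0
scene 2001 [570.1 -34.3  44.5] 9.3 L 173.0 dz -0.3 port 133 [-20.9   1.6  43.6] s [-20.  21.]
top 1397 [569.4 -33.1  44.5] 9.37 L 175.0 dz 1.2 port 80 [-23.2  -1.   18.8] s [-22.  21.]
4411
(array([526.46287446, 305.53680368]), np.float64(-106.33149643586671), np.float64(48.901997982561966), np.float64(35.0514709890061), ((535.6744384765625, 336.6387939453125), (37.443504333496094, 49.670265197753906), 73.07881927490234))
```

```bash
python3 -m creep '.896 -.016 0 0 0 -.003;.896 -.016 0 0 0 0;.896 -.016 0 0 0 0;0 0 .815 0 0 0;0 0 .815 0 0 0;0 0 .815 0 0 0;0 0 .815 0 0 0;0 0 .815 0 0 0;0 0 .815 0 0 0;0 0 0 0 0 0;0 0 0 0 0 0'
python3 -m creep '0 0 0 0 0 0;0 0 0 0 0 0;0 0 0 0 0 0;0 0 0 0 0 0;0 0 0 0 0 0;0 0 0 0 0 0;0 0 0 0 0 0' 1 15
```

```text
clock: 23.15
eef_pos: [533.8, 329.9, 11.8]
eef_rot: [3.14, -0.001, 1.284]
wrist_force: [-1.0, 0.7, -0.1]
finger_gap: 94.1
finger_force: 0.0
clock: 24.02
eef_pos: [533.2, 329.6, 10.5]
eef_rot: [3.142, -0.0, 1.284]
wrist_force: [-0.2, -0.8, 1.7]
finger_gap: 50.0
finger_force: 15.0
```

```bash
python3 -m creep '0 0 -.3 0 0 0;-.719 .273 0 0 0 0;-.719 .273 0 0 0 0;-.719 .273 0 0 0 0;-.719 .273 0 0 0 0;-.719 .273 0 0 0 0;-.719 .273 0 0 0 0;-.719 .273 0 0 0 0;-.719 .273 0 0 0 0;0 0 0 0 0 -.0476;0 0 0 0 0 -.0476;0 0 0 0 0 -.0476;0 0 0 0 0 0;0 0 0 0 0 0'
python3 -W ignore -c "
from h import *
s=manip.read_state();C=np.array([571.2,-34.3]);y=np.radians(9.32);n=np.array([-np.sin(y),np.cos(y)])
d=s['eef_pos'][:2]-C;print(d@n,d@[n[1],-n[0]],np.degrees(s['eef_rot']))
k=cam('wrist');save('w6',k['color'],1)"
```

```text
clock: 25.78
eef_pos: [551.9, 84.2, 22.8]
eef_rot: [3.141, -0.0, 1.729]
wrist_force: [0.1, -0.2, -1.5]
finger_gap: 50.1
finger_force: 15.0
120.0833471853285 0.15478749924251645 [ 1.79981457e+02 -6.67814888e-05  9.90736382e+01]
```

View pics/w6.png

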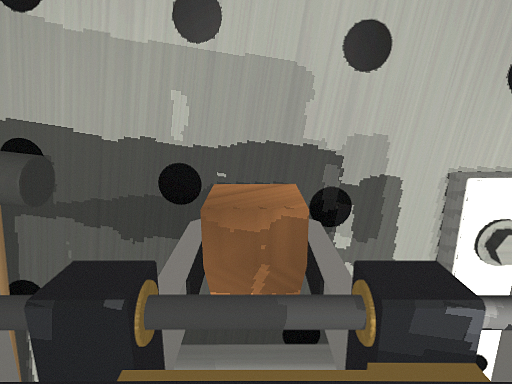

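The wrist view shows the back of the left chock centred between the fingers at about (255,235). I'll lower it, slide it to about 3 mm short, release, and look from above.

```bash
python3 -m creep '0 0 .15 0 0 -.001;0 0 .15 0 0 0;0 0 0 0 0 0;-.2 0 0 0 0 0;-.2 0 0 0 0 0;-.2 0 0 0 0 0;-.1 0 0 0 0 0;0 0 0 0 0 0;0 0 0 0 0 0'
python3 -m creep '0 0 0 0 0 0;0 0 0 0 0 0;0 0 0 0 0 0;0 0 0 0 0 0;0 0 0 0 0 0;0 0 -.5 0 0 0;0 0 -.85 0 0 0;0 0 -.85 0 0 0;0 0 -.85 0 0 0;0 0 -.85 0 0 0;0 0 -.85 0 0 0;-.9 0 0 0 0 0;-.9 0 0 0 0 0;-.9 0 0 0 0 0;-.9 0 0 0 0 0;-.9 0 0 0 0 0;0 0 0 0 0 0;0 0 0 0 0 0' 0
python3 -W ignore - <<'E'
from gap import *
from tch import *
k=cam("wrist");np.savez("wrist7.npz",**k);save("w7",k["color"])
t=np.array([571.2,-34.3])
try: gap(k,np.array([560,32.]),-81,t)
except Exception as e: print(e)
try: gap(k,np.array([581,-98.]),99,t)
except Exception as e: print(e)
tubenow()
E
```

```text
clock: 26.95
eef_pos: [556.4, 56.7, 10.4]
eef_rot: [-3.142, -0.0, 1.736]
wrist_force: [0.3, -0.3, -2.0]
finger_gap: 50.0
finger_force: 15.0
clock: 29.2
eef_pos: [585.8, -120.5, 200.3]
eef_rot: [-3.141, -0.0, 1.736]
wrist_force: [0.5, -0.4, -0.4]
finger_gap: 93.8
finger_force: 0.0
C [571.2 -34.3  45.6] yaw 9.33 L 165.0 s0 -2.8 th_plane -0.9 th_circ -1.1 rad 21.4 733 rimh 53.4
bore px [252.   85.9] 1374.0 th_bore -1.2 s -2.6
chock [559.8  31.9] -80.4 w 48.7 slope 35.2 dist to axis along n 67.2 s -0.5
tcp x in chock 154.24736649872608 [ 585.9 -120.1  200.4] 99.48
C [571.2 -34.3  45.6] yaw 9.33 L 165.0 s0 -2.8 th_plane -0.9 th_circ -1.1 rad 21.4 733 rimh 53.4
bore px [252.   85.9] 1374.0 th_bore -1.2 s -2.6
chock [580.8 -97.2] 98.92 w 49.0 slope 34.8 dist to axis along n 63.6 s -0.6
tcp x in chock -23.48618087465427 [ 585.9 -120.1  200.4] 99.48
top 783 [578.3 -32.   44.5] 9.43 L 158.0 dz 1.3 port 38 [-22.4 -11.6  11.8] s [-25.  18.]
scene 1746 [570.8 -34.1  44.5] 9.2 L 175.0 dz -0.4 port 81 [-22.4 -10.2  51.5] s [-13.  21.]
```

View pics/w7.png

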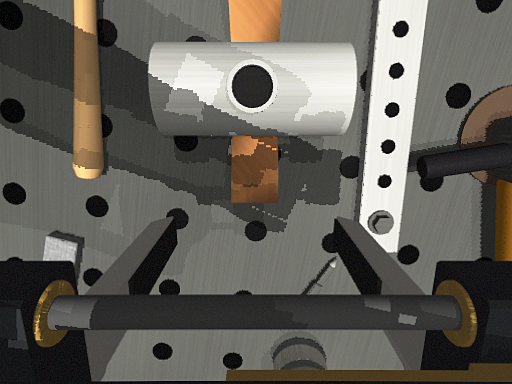

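The wrist view shows the wedges on both sides, the right at (255,170) and the left at (255,20), with the tube still in place. The left chock is 3.2 mm short of touching, and square. I'll regrip it and close the gap slowly.

```bash
python3 -m creep '.9 0 0 0 0 0;.9 0 0 0 0 0;.9 0 0 0 0 0;.9 0 0 0 0 0;.9 0 0 0 0 0;0 0 .85 0 0 0;0 0 .85 0 0 0;0 0 .85 0 0 0;0 0 .85 0 0 0;0 0 .85 0 0 0;0 0 .5 0 0 0;0 0 0 0 0 0;0 0 0 0 0 0'
python3 -m creep '0 0 0 0 0 0;0 0 0 0 0 0;0 0 0 0 0 0;0 0 0 0 0 0;0 0 0 0 0 0;0 0 0 0 0 0;0 0 0 0 0 0' 1 15
python3 -W ignore -c "from tch import *;tubenow()"
python3 -m creep '-.02 0 0 0 0 0;-.02 0 0 0 0 0;-.02 0 0 0 0 0;-.01 0 0 0 0 0;0 0 0 0 0 0;0 0 0 0 0 0'
python3 -W ignore -c "from tch import *;tubenow()"
python3 -m creep '-.01 0 0 0 0 0;0 0 0 0 0 0;0 0 0 0 0 0' | grep force
python3 -W ignore -c "from tch import *;tubenow()"
python3 -m creep '-.01 0 0 0 0 0;0 0 0 0 0 0;0 0 0 0 0 0' | grep force
python3 -W ignore -c "from tch import *;tubenow()"
```

```text
clock: 30.98
eef_pos: [556.9, 56.9, 11.5]
eef_rot: [3.14, 0.0, 1.736]
wrist_force: [0.2, 0.2, 0.5]
finger_gap: 93.9
finger_force: 0.0
clock: 31.85
eef_pos: [556.4, 56.5, 10.4]
eef_rot: [-3.142, 0.0, 1.736]
wrist_force: [-0.5, -0.2, 0.2]
finger_gap: 49.8
finger_force: 15.0
top 1225 [569.8 -33.   44.5] 9.26 L 173.0 dz 1.1 port 77 [-20.7  -0.1  19.1] s [-22.  19.]
scene 2027 [570.  -34.2  44.5] 9.29 L 173.0 dz -0.3 port 128 [-22.1   1.6  45.4] s [-20.  21.]
clock: 32.7
eef_pos: [556.9, 53.8, 10.5]
eef_rot: [3.141, 0.0, 1.736]
wrist_force: [-0.8, 0.3, 1.1]
finger_gap: 50.2
finger_force: 15.0
top 1171 [569.3 -32.9  44.5] 9.54 L 175.0 dz 1.2 port 79 [-21.5  -2.3  19. ] s [-22.  19.]
scene 2035 [569.7 -34.3  44.5] 9.34 L 173.0 dz -0.3 port 129 [-20.7   5.4  52.5] s [-19.  22.]
wrist_force: [-0.5, 1.5, 1.5]
finger_force: 15.0
top 1163 [570.5 -32.8  44.5] 9.47 L 173.0 dz 1.1 port 73 [-21.3  -0.6  18.6] s [-23.  18.]
scene 2043 [570.6 -34.2  44.5] 9.34 L 173.0 dz -0.2 port 123 [-21.8   2.   47.7] s [-20.  20.]
wrist_force: [0.6, 0.6, 1.4]
finger_force: 15.0
top 1149 [569.9 -32.8  44.5] 9.37 L 170.0 dz 1.3 port 73 [-22.5  -0.7  18.5] s [-22.  19.]
scene 2036 [570.2 -34.3  44.5] 9.41 L 174.0 dz -0.2 port 128 [-22.7   5.2  28.5] s [-20.  21.]
```

```bash
cat > nn.py <<'E'
from m import *
o=[]
for nm in("scene","scene","top","top"):
    k=cam(nm);W=cloud(k);h=cv2.cvtColor(k["color"],cv2.COLOR_RGB2HSV)
    C,y,*_=tube(box(W[h[...,1]<60],486,656,-86,18,35,105),(571,-34,np.radians(9.3)))
    a=np.radians(9.33);o.append(C@[-np.sin(a),np.cos(a),0])
print(np.round(o,2))
E
python3 nn.py
python3 -m creep '-.01 0 0 0 0 0;0 0 0 0 0 0;0 0 0 0 0 0' | grep wr; python3 nn.py
python3 -m creep '-.01 0 0 0 0 0;0 0 0 0 0 0;0 0 0 0 0 0' | egrep 'wr|pos'; python3 nn.py
```

```text
[-126.22 -126.16 -124.79 -124.98]
wrist_force: [-0.1, 1.9, 2.3]
[-126.24 -126.27 -124.83 -124.73]
eef_pos: [557.1, 52.2, 10.5]
wrist_force: [-0.5, 0.9, 2.7]
[-126.17 -126.2  -124.87 -124.82]
```

```bash
python3 -m creep '0 0 0 0 0 0;0 0 0 0 0 0;0 0 0 0 0 0;0 0 0 0 0 0;0 0 0 0 0 0;0 0 -.5 0 0 0;0 0 -.85 0 0 0;0 0 -.85 0 0 0;0 0 -.85 0 0 0;0 0 -.85 0 0 0;0 0 -.85 0 0 0;-.9 0 0 0 0 0;-.9 0 0 0 0 0;-.9 0 0 0 0 0;-.9 0 0 0 0 0;-.9 0 0 0 0 0;0 0 0 0 0 0;0 0 0 0 0 0' 0 | egrep 'clock|pos'
python3 -W ignore - <<'E'
from gap import *
k=cam("wrist");np.savez("wrist8.npz",**k)
t=np.array([571.2,-34.3])
gap(k,np.array([560,30.]),-81,t)
gap(k,np.array([581,-98.]),99,t)
k=cam("wrist");gap(k,np.array([560,30.]),-81,t)
E
```

```text
clock: 37.35
eef_pos: [586.5, -124.8, 200.4]
C [571.2 -34.3  45.6] yaw 9.32 L 165.0 s0 -2.7 th_plane -1.1 th_circ -1.1 rad 21.4 737 rimh 53.4
bore px [252.   80.3] 1390.0 th_bore -1.3 s -2.6
chock [560.6  27.6] -80.41 w 48.9 slope 35.2 dist to axis along n 62.8 s -0.5
tcp x in chock 154.24584745587111 [ 586.6 -124.5  200.5] 99.48
C [571.2 -34.3  45.6] yaw 9.32 L 165.0 s0 -2.7 th_plane -1.1 th_circ -1.1 rad 21.4 737 rimh 53.4
bore px [252.   80.3] 1390.0 th_bore -1.3 s -2.6
chock [580.9 -97.5] 98.82 w 49.0 slope 34.9 dist to axis along n 63.9 s -0.7
tcp x in chock -27.521288937756335 [ 586.6 -124.5  200.5] 99.48
C [571.2 -34.3  45.6] yaw 9.32 L 165.0 s0 -2.7 th_plane -1.0 th_circ -1.1 rad 21.4 753 rimh 53.4
bore px [251.9  80.8] 1384.0 th_bore -1.2 s -2.6
chock [560.6  27.4] -80.56 w 48.8 slope 35.0 dist to axis along n 62.6 s -0.5
tcp x in chock 153.9424576257622 [ 586.6 -124.4  200.5] 99.5
```

```bash
python3 -m creep '.9 0 0 0 0 0;.9 0 0 0 0 0;0 0 0 0 0 0;0 0 0 0 0 0' | egrep 'clock|pos'
cat > v.py <<'E'
from gap import *
t=np.array([571.2,-34.3])
for i in range(2):
    k=cam("wrist")
    try: gap(k,np.array([560,30.]),-81,t)
    except Exception as e: print(e)
W=cloud(k)
print("table z near left",[np.median(W[(abs(W[...,0]-x)<8)&(abs(W[...,1]-y)<8)&(abs(W[...,2])<12)][:,2]).round(2) for x,y in((505,20),(505,60),(610,60),(610,30))])
Q=hsvpts(k,W,490,630,-10,120);T=Q[abs(Q[:,2]-50)<5];print("plateau z",np.median(T[:,2]),len(T))
print(k["T"][:3,3].round(0))
E
python3 -W ignore v.py
python3 -m creep '.9 0 0 0 0 0;.9 0 0 0 0 0;0 0 0 0 0 0;0 0 0 0 0 0' | egrep 'clock|pos'; python3 -W ignore v.py
```

```text
clock: 37.95
eef_pos: [575.0, -54.2, 200.6]
C [571.7 -34.2  45.5] yaw 9.34 L 165.0 s0 -3.4 th_plane -1.0 th_circ -1.1 rad 21.6 626 rimh 53.4
bore px [252.1 164.2] 1125.0 th_bore -1.7 s -3.0
chock [560.5  27.8] -80.3 w 48.9 slope 35.0 dist to axis along n 63.0 s -1.0
tcp x in chock 83.6965024398651 [574.9 -54.6 200.6] 99.45
C [571.8 -34.2  45.5] yaw 9.33 L 165.0 s0 -3.4 th_plane -0.9 th_circ -1.1 rad 21.5 616 rimh 53.4
bore px [252.2 163.6] 1116.0 th_bore -1.8 s -3.2
chock [560.6  27.6] -80.26 w 48.9 slope 34.9 dist to axis along n 62.7 s -1.0
tcp x in chock 83.65710121855453 [574.9 -54.8 200.4] 99.42
table z near left [np.float64(1.06), np.float64(0.98), np.float64(1.06), np.float64(1.0)]
plateau z 50.86157251634086 2178
[562.  17. 381.]
clock: 38.55
eef_pos: [563.2, 15.8, 200.4]
C [572.9 -34.   45.5] yaw 9.31 L 163.0 s0 -4.7 th_plane -1.1 th_circ -1.2 rad 21.7 567 rimh 53.2
bore px [252.3 237.2] 868.0 th_bore -2.8 s -4.4
chock [560.3  27.8] -80.44 w 48.8 slope 34.9 dist to axis along n 63.1 s -2.5
tcp x in chock 12.499444850217797 [563.2  15.7 200.4] 99.39
C [572.9 -34.   45.6] yaw 9.32 L 163.0 s0 -4.4 th_plane -1.0 th_circ -1.0 rad 21.8 567 rimh 53.2
bore px [252.3 236.9] 859.0 th_bore -3.0 s -4.4
chock [560.2  28.2] -80.58 w 49.0 slope 35.1 dist to axis along n 63.4 s -2.4
tcp x in chock 12.889694869709409 [563.2  15.6 200.4] 99.37
table z near left [np.float64(0.95), np.float64(1.06), np.float64(0.98), np.float64(0.97)]
plateau z 50.78034897814439 1763
[551.  87. 381.]
```

Still ambiguous at the half-millimetre level, so I'll regrip and creep until the tube shows a response.

```bash
python3 -m creep '.9 0 0 0 0 0;0 0 .85 0 0 0;0 0 .85 0 0 0;0 0 .85 0 0 0;0 0 .85 0 0 0;0 0 .85 0 0 0;0 0 .5 0 0 0;0 0 0 0 0 0;0 0 0 0 0 0' |egrep 'pos'
python3 -m creep '0 0 0 0 0 0;0 0 0 0 0 0;0 0 0 0 0 0;0 0 0 0 0 0;0 0 0 0 0 0;0 0 0 0 0 0' 1 15 |egrep 'pos|force'; python3 nn.py
python3 -m creep '-.01 0 0 0 0 0;0 0 0 0 0 0;0 0 0 0 0 0' | egrep 'wr|pos'; python3 nn.py
python3 -m creep '-.01 0 0 0 0 0;0 0 0 0 0 0;0 0 0 0 0 0' | egrep 'wr|pos'; python3 nn.py
```

```text
eef_pos: [557.7, 51.8, 11.4]
eef_pos: [557.1, 52.2, 10.5]
wrist_force: [0.5, -0.3, 1.3]
finger_force: 15.0
[-126.17 -126.3  -124.78 -124.84]
eef_pos: [557.2, 51.9, 10.5]
wrist_force: [-0.6, 0.0, 1.6]
[-126.53 -126.53 -125.12 -125.13]
eef_pos: [557.3, 51.4, 10.5]
wrist_force: [-0.8, 0.7, 1.9]
[-126.87 -126.93 -125.59 -125.5 ]
```

Now the tube follows, having moved 0.7 mm back toward exactly upright, so the left chock is in contact. I'll release and verify both sides.

```bash
python3 -m creep '0 0 0 0 0 0;0 0 0 0 0 0;0 0 0 0 0 0;0 0 0 0 0 0;0 0 0 0 0 0;0 0 -.5 0 0 0;0 0 -.85 0 0 0;0 0 -.85 0 0 0;0 0 -.85 0 0 0;0 0 -.85 0 0 0;0 0 -.85 0 0 0;-.9 0 0 0 0 0;-.9 0 0 0 0 0;-.9 0 0 0 0 0;-.9 0 0 0 0 0;-.9 0 0 0 0 0;0 0 0 0 0 0;0 0 0 0 0 0' 0 | egrep 'clock|pos'
python3 -W ignore - <<'E'
from gap import *
t=np.array([571.2,-35])
for i in range(2):
    k=cam("wrist")
    gap(k,np.array([560,30.]),-81,t); gap(k,np.array([581,-98.]),99,t)
E
python3 nn.py
```

```text
clock: 44.12
eef_pos: [586.7, -125.6, 200.4]
C [571.2 -35.   45.6] yaw 9.31 L 165.0 s0 -2.6 th_plane 0.0 th_circ -0.1 rad 21.5 734 rimh 53.4
bore px [252.   81.2] 1381.0 th_bore -0.4 s -2.5
chock [560.6  26.8] -80.47 w 48.8 slope 35.2 dist to axis along n 62.7 s -0.4
tcp x in chock 154.29887906402266 [ 586.7 -125.3  200.4] 99.48
C [571.2 -35.   45.6] yaw 9.31 L 165.0 s0 -2.6 th_plane 0.0 th_circ -0.1 rad 21.5 734 rimh 53.4
bore px [252.   81.2] 1381.0 th_bore -0.4 s -2.5
chock [580.9 -97.7] 99.01 w 49.0 slope 35.0 dist to axis along n 63.4 s -0.6
tcp x in chock -28.17039610472771 [ 586.7 -125.3  200.4] 99.48
C [571.2 -35.   45.6] yaw 9.32 L 165.0 s0 -2.7 th_plane 0.0 th_circ -0.2 rad 21.4 740 rimh 53.4
bore px [251.9  81.6] 1385.0 th_bore -0.4 s -2.6
chock [560.7  26.7] -80.23 w 48.8 slope 35.2 dist to axis along n 62.6 s -0.4
tcp x in chock 154.11538542747232 [ 586.8 -125.2  200.5] 99.5
C [571.2 -35.   45.6] yaw 9.32 L 165.0 s0 -2.7 th_plane 0.0 th_circ -0.2 rad 21.4 740 rimh 53.4
bore px [251.9  81.6] 1385.0 th_bore -0.4 s -2.6
chock [581.  -97.4] 98.82 w 48.9 slope 34.8 dist to axis along n 63.1 s -0.5
tcp x in chock -28.342067840194392 [ 586.8 -125.2  200.5] 99.5
[-126.79 -126.9  -125.88 -125.87]
```

The port is at 0° and the left chock is touching. The right chock may have up to half a millimetre of play, so I'll take that up gently.

```bash
python3 -m creep '.05 -.03 .85 0 0 .003;0 0 .85 0 0 0;0 0 .85 0 0 0;0 0 .85 0 0 0;0 0 .85 0 0 0;0 0 .5 0 0 0;0 0 0 0 0 0;0 0 0 0 0 0' 0 |egrep 'pos'
python3 -m creep '0 0 0 0 0 0;0 0 0 0 0 0;0 0 0 0 0 0;0 0 0 0 0 0;0 0 0 0 0 0;0 0 0 0 0 0' 1 10 |egrep 'pos|force'; sh r.sh |grep -v bore
python3 -m creep '.006 0 0 0 0 0;0 0 0 0 0 0;0 0 0 0 0 0' | egrep 'wr|pos'; sh r.sh |grep -v bore
```

```text
eef_pos: [586.0, -124.5, 11.8]
eef_pos: [585.3, -124.4, 10.5]
wrist_force: [0.3, 1.0, 0.8]
finger_force: 10.0
C [567.9 -35.3  45.9] yaw 9.37 L 158.0 s0 0.8 th_plane -0.2 th_circ 0.1 rad 21.6 4675 rimh 53.1
chock [580.4 -97.5] 98.61 w 49.0 slope 34.8 dist to axis along n 63.4 s 2.3
tcp x in chock -27.28764742280535 [ 585.3 -124.3   10.5] 98.91
eef_pos: [585.3, -124.2, 10.5]
wrist_force: [0.2, -1.5, 1.1]
C [567.8 -35.3  45.9] yaw 9.37 L 158.0 s0 0.8 th_plane -0.3 th_circ 0.2 rad 21.6 4711 rimh 53.1
chock [580.4 -97.1] 98.66 w 49.0 slope 34.8 dist to axis along n 63.1 s 2.3
tcp x in chock -27.457564139369403 [ 585.3 -124.2   10.5] 98.9
```

```bash
python3 -m creep '.005 0 0 0 0 .001;0 0 0 0 0 0;0 0 0 0 0 0' | egrep 'wr|clock'; sh r.sh |grep -v bore
python3 -m creep '0 0 0 0 0 0;0 0 0 0 0 0;0 0 0 0 0 0;0 0 0 0 0 0;0 0 0 0 0 0;0 0 -.5 0 0 0;0 0 -.85 0 0 0;0 0 -.85 0 0 0;0 0 -.85 0 0 0;0 0 -.85 0 0 0;0 0 -.85 0 0 0;0 0 0 0 0 0;0 0 0 0 0 0' 0 | egrep 'clock|pos'
python3 -W ignore - <<'E'
from gap import *
t=np.array([571.2,-35])
k=cam("wrist")
gap(k,np.array([560,30.]),-81,t); gap(k,np.array([581,-98.]),99,t)
c=cam("top");save("end",c["color"],1.4)
E
python3 nn.py
```

```text
clock: 47.02
wrist_force: [-0.3, -1.6, 0.7]
C [567.9 -35.2  45.9] yaw 9.37 L 158.0 s0 0.8 th_plane -0.5 th_circ 0.2 rad 21.6 4699 rimh 53.1
chock [580.5 -97. ] 98.31 w 48.9 slope 34.8 dist to axis along n 63.0 s 2.3
tcp x in chock -27.35327149399402 [ 585.2 -123.9   10.5] 98.73
clock: 48.7
eef_pos: [584.9, -123.8, 200.4]
C [571.4 -34.9  45.6] yaw 9.34 L 165.0 s0 -2.9 th_plane -0.1 th_circ -0.3 rad 21.4 738 rimh 53.3
bore px [252.4  83.5] 1372.0 th_bore -0.5 s -2.7
chock [560.6  26.7] -80.51 w 48.9 slope 35.2 dist to axis along n 62.5 s -0.6
tcp x in chock 152.42789508376538 [ 584.8 -123.8  199.8] 98.72
C [571.4 -34.9  45.6] yaw 9.34 L 165.0 s0 -2.9 th_plane -0.1 th_circ -0.3 rad 21.4 738 rimh 53.3
bore px [252.4  83.5] 1372.0 th_bore -0.5 s -2.7
chock [580.5 -96.9] 98.16 w 48.8 slope 34.9 dist to axis along n 62.7 s -1.0
tcp x in chock -27.24704298594796 [ 584.8 -123.8  199.8] 98.72
[-126.52 -126.81 -126.02 -125.64]
```

View pics/end.png

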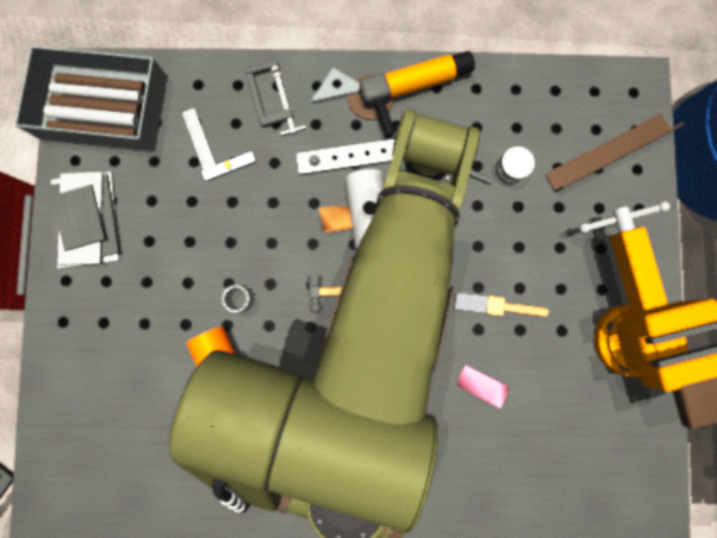

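The top view shows the left chock seated at (335,217) and every bystander where it started. By the wrist camera the port is within 0.5° of upright, both wedges read the same contact distance, and both are square within about 1°. Handing in.

```bash
python3 -c "
from cell import manip
print(manip.sign_off())"
```

```text
the job is handed in; nothing more can be done
None
```

The job is handed in at about 49 s of the 72 s: the tube was rolled until the port faced up to within about 0.5°, and both wedges are slid in against it, square to about 1°. The gripper is clear, and the bystanders visible in the final view had not moved.

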